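Touch-check the drying vases

ROBOT

A 6-joint arm with a two-finger parallel gripper is mounted at the origin on the work surface. World frame = base frame: x ahead of the robot, y to its left, z up, the work surface at z = 0. Lengths are in m, angles in degrees, forces in N, time in s.
With the tool pointing down it reaches from about 0.375 to 0.975 m from the base axis. Payload 3.8 kg.
Tool frame: the origin (TCP) lies midway between the tips of the shut fingers; the grasp point (between the pads) lies 19 mm behind it; z points along the fingers, x is the direction in which the jaws open and shut, and the axes are right-handed (so a half turn about z gives the same grasp; the last joint's range is limited). The gripper opens to 85 mm and grips with 20 to 120 N. Pads are 22 mm wide; open, the fingers measure 114 mm over their backs; the gripper's body (76 mm by 85 mm) begins 54 mm behind the grasp point. The pads swing forward as they close: fully open they stand 13 mm farther back than shut.
Start: joints at [64.521, 15.12, 91.902, -0, 72.978, -2.114], TCP at [0.268, 0.62, 0.231] pointing down, gripper open.
Joint ranges: [-150.88, 150.88], [-54.13, 125.18], [17.81, 147.31], [-75.09, 255.09], [0, 152.58], [-146.25, 146.25]. Speed limits (degrees/s): [147.25, 147.25, 180, 180, 180, 180].

INTERFACE

Orientations are given as a 3x3 rotation matrix whose columns are the frame's x, y, z axes.
In Python, from plant import move_ptp, move_straight, movej, move_gripper, pause, ik, capture, Unreachable, sign_off, look_for, masks_of, landmark_of, current_time, current_q, current_joint_velocities, current_tau, current_eef_pos, current_eef_rot, current_force, current_moment, current_gripper_width gives the robot as it stands. The module is installed in compiled form; this text tells all that it offers. Calls block until the motion is done:
- move_ptp(position, orientation): joint-space move of the TCP to a pose.
- move_straight(position, frame=None, v=0.15, stop_force=None): straight line of the TCP; frame=None keeps the orientation; v is the mean speed in m/s. With stop_force (N) it stops when the force on the tool has changed by that much, and returns True; else False.
- movej(angles): joint-space move.
- move_gripper(opening, f_grip=None): finger opening in m; f_grip is the grip in N (None keeps the last); returns when the fingers have stopped.
- pause(seconds).
- ik(position, orientation): joint angles nearest the present ones, or None.
- capture(name): name is "scene" or "top" or "wrist"; returns a dict with "img" (420x560x3 uint8, red, green, blue), "mtx" (3x3 intrinsics, pixels), "cam_to_world" (4x4, takes a point from camera to world coordinates). Camera axes: x right, y down, z forward; pixel columns grow to the right and rows downward; lengths in m; the calibration is good to about 2 mm. The wrist camera is an equidistant fisheye: a pixel r from the principal point sees the ray r / f radians off the axis. A picture is of the moment at which its call begins. There is no depth.
A pose or a line that the arm cannot do raises Unreachable and nothing moves.
- sign_off(): hands the job in, once; it reports no verdict.
Trained networks look in a picture, given as the dict that the camera call returned (one of the last four; its "shot" number tells which), for a name from the list of things; names that differ only in an ending like _2 or _b are one class to them, and where a whole thing is asked for, a point or a joint stands for the part that bears it (a point fixed in the world has none). Each returns a list of dicts, best first, with "confidence" (0 to 1); they miss things now and then, are a little off and sometimes report something else, mostly with a low value. They report only what shows in the picture. A call takes as long as a camera call. They do not tell look-alikes from the thing itself.
- look_for(label, picture): "rect" ([left, top, right, bottom] in pixels, round what is visible of it).
- masks_of(label, picture): "region" (420x560 bool, what is visible of it) and "rect" ([left, top, right, bottom] in pixels, round what is visible of it).
- landmark_of(label, picture): "pixel" ([column, row] in pixels: a listed point, or the origin of a listed thing).
Readings, each from a call of its own:
- current_time(): time.
- current_q(): joint angles.
- current_joint_velocities(): joint speeds.
- current_tau(): joint torques, N m.
- current_eef_pos(): TCP position.
- current_eef_rot(): TCP orientation.
- current_force(): force on the tool from outside, world axes, zero at the start.
- current_moment(): the same for the moment, N m.
- current_gripper_width(): finger opening in m.
Only numpy, scipy, OpenCV 4.12 (cv2) and the standard library are available. Lean on these libraries where they do the work, as an engineer would, in place of code of your own. Each camera call takes 0.05 s, during which the arm holds its last target. There are 200 camera calls.

TASK

Check by touch how the unfired vases on the ware board are drying: with the fingertips, slowly and lightly touch the top of the lip of the gourd-shaped vase, then of the vase with the flared neck, then of the one with the long thin neck, in that order. The dry clay is brittle and a knock chips it: do not lift, tip or push any vase along; leave all three standing where they are, and do not touch or move the other two pots on the board, the jar, the mug, the brush or the wooden rib.

Things in the scene. Friction and masses are not known exactly. Their poses are not given: they have to be found in the camera images.
- gourd: unfired clay vase, brown, in the shape of a gourd: two bulbs one over the other (86 mm and 62 mm across) with a narrow waist between; 160 mm tall in all, foot 60 mm across, about 0.4 kg, standing loose on the ware board. Origin: centre of its foot; z up its axis
- gourd_lip: pale, flat-topped lip of the gourd vase, 34 mm across, part of the vase. Origin: centre of its flat top, 160 mm above the vase's foot; z up. Its dark mouth is plugged level, so the whole disc can be touched. Rigid: land at 15 mm/s or slower and stop at the first few newtons; the impact peaks at about 30 N then, 45 N at 20 mm/s, and over 60 N (a knock that chips it) at 30 mm/s or more
- flare: unfired clay vase, brown, with a sharp-edged wide shoulder (98 mm across, 50 mm up), then a cone up to a neck that flares out into the widest lip of all; 180 mm tall in all, foot 64 mm across, about 0.4 kg, standing loose on the ware board. Origin: centre of its foot; z up its axis
- flare_lip: pale, flat-topped lip of the flared vase, 58 mm across, part of the vase. Origin: centre of its flat top, 180 mm above the vase's foot; z up. Its dark mouth is plugged level, so the whole disc can be touched. Rigid: land at 15 mm/s or slower and stop at the first few newtons; the impact peaks at about 30 N then, 45 N at 20 mm/s, and over 60 N (a knock that chips it) at 30 mm/s or more
- stick: unfired clay vase, brown, with a low bulb (82 mm across) and a long thin straight neck (25 mm across), the tallest on the board; 200 mm tall in all, foot 68 mm across, about 0.4 kg, standing loose on the ware board. Origin: centre of its foot; z up its axis
- stick_lip: pale, flat-topped lip of the stick-necked vase, 36 mm across, part of the vase. Origin: centre of its flat top, 200 mm above the vase's foot; z up. Its dark mouth is plugged level, so the whole disc can be touched. Rigid: land at 15 mm/s or slower and stop at the first few newtons; the impact peaks at about 30 N then, 45 N at 20 mm/s, and over 60 N (a knock that chips it) at 30 mm/s or more
- wareboard: fixed pale wooden plank lying on the table, 150 x 800 x 22 mm, long along its own y. Origin: centre of its underside. The five pots stand on it in a row in any order, about 140 mm apart (at least 115 mm), axis to axis
- cone: bystander on the board: dark brown bottle tapering like a cone to a small mouth, no lip, 80 mm across, 185 mm tall. Origin: centre of its foot
- squat: bystander on the board: pale, small squat pot with a short neck, 74 mm across, 104 mm tall. Origin: centre of its foot
- jar: bystander on the table beyond the board: blue jar with white lid, 72 mm across, 100 mm tall. Origin: centre of its foot
- mug: bystander on the table beyond the board: white mug, 80 mm across plus handle, 90 mm tall. Origin: centre of its foot
- brush: bystander lying on the table on the robot's side of the board: brush with dark wooden handle, 200 mm long, 42 mm wide, 20 mm high. Origin: under its middle
- rib: bystander lying on the table on the robot's side of the board: flat wooden potter's rib, 110 x 50 x 7 mm. Origin: centre of its underside
Mind the look-alikes: they are no part of the job. What is shaped like the flare but green is not meant.

How it is judged:
By the outcome, as a careful person would: the job done as asked, in the order asked, and still so for the second after the job is handed in, with the robot touching nothing.
It also fails if it takes over 45 s, if anything falls off the work surface, if the arm or the gripper's body presses on something with over 40 N, if the wrist force passes 120 N, or if a joint passes its speed limit or range.

## Working session

There is one attempt and no reset: what is moved stays moved. The work goes in short steps, each a Python script; the robot and the scene stay as the last script left them, time stands still between calls to the robot, and variables do not carry over. Pictures are saved under pics/ and viewed, about 8 in all and at most 12, crops included, and the job is handed in when it is done.

```bash
mkdir -p pics; cat > h.py <<'E'
import numpy as np, cv2
from plant import *
def ray(c,px):
    K=c["mtx"];T=c["cam_to_world"]
    d=np.array([(px[0]-K[0,2])/K[0,0],(px[1]-K[1,2])/K[1,1],1.]);return T[:3,3],T[:3,:3]@d
def atz(c,px,z):
    o,d=ray(c,px);return o+d*(z-o[2])/d[2]
def proj(c,p):
    T=np.linalg.inv(c["cam_to_world"]);q=T[:3,:3]@np.array(p)+T[:3,3];r=c["mtx"]@q;return r[:2]/r[2]
Z=dict(gourd_lip=.182,flare_lip=.202,stick_lip=.222,cone=.022,squat=.022,jar=0,mug=0)
E
python3 - <<'E'
from h import *
for n in("scene","top"):
    c=capture(n);im=c["img"][:,:,::-1].copy()
    print(n,c["cam_to_world"][:3,3].round(3))
    for l,z in Z.items():
        for d in landmark_of(l,c)[:3]:
            p=d["pixel"];print(l,round(d["confidence"],2),np.round(p),atz(c,p,z).round(4))
            cv2.circle(im,tuple(int(round(v)) for v in p),2,(0,0,255),-1)
    cv2.imwrite(f"pics/{n}0.png",im)
print(current_time())
E
```

```text
scene [ 1.063 -0.658  0.735]
gourd_lip 0.46 [273. 218.] [ 0.5541 -0.1146  0.182 ]
flare_lip 0.74 [260. 171.] [ 0.4133 -0.0129  0.202 ]
flare_lip 0.63 [339. 161.] [0.5294 0.168  0.202 ]
stick_lip 0.58 [216. 232.] [ 0.5408 -0.2658  0.222 ]
cone 0.7 [301. 240.] [0.5298 0.0211 0.022 ]
squat 0.71 [364. 195.] [0.5319 0.3203 0.022 ]
jar 0.71 [395. 249.] [0.7251 0.182  0.    ]
mug 0.92 [289. 349.] [ 0.7206 -0.2476  0.    ]
top [ 0.326 -0.041  1.339]
gourd_lip 0.7 [317. 186.] [ 0.5612 -0.1198  0.182 ]
flare_lip 0.79 [259. 259.] [0.3772 0.0221 0.202 ]
flare_lip 0.68 [196. 199.] [0.5243 0.1786 0.202 ]
flare_lip 0.3 [356. 144.] [ 0.6652 -0.2169  0.202 ]
stick_lip 0.69 [376. 191.] [ 0.5425 -0.2605  0.222 ]
stick_lip 0.37 [355. 147.] [ 0.6531 -0.212   0.222 ]
stick_lip 0.31 [186. 291.] [0.3017 0.1913 0.222 ]
cone 0.75 [263. 208.] [0.531  0.0215 0.022 ]
squat 0.89 [161. 205.] [0.5376 0.3115 0.022 ]
squat 0.48 [316. 188.] [ 0.5899 -0.129   0.022 ]
jar 0.9 [214. 141.] [0.7341 0.1701 0.    ]
mug 0.67 [354. 142.] [ 0.7308 -0.2419  0.    ]
mug 0.27 [312. 199.] [ 0.5604 -0.1167  0.    ]
0.8
```

View pics/scene0.png

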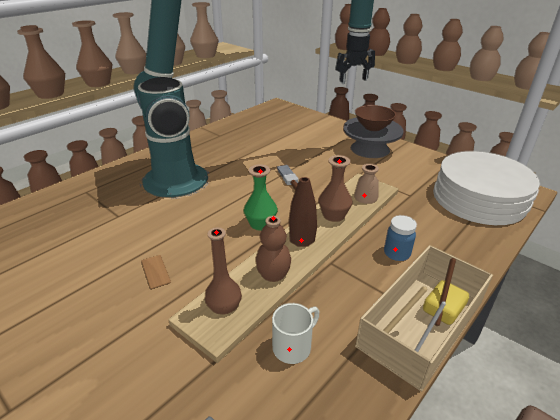

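View pics/top0.png

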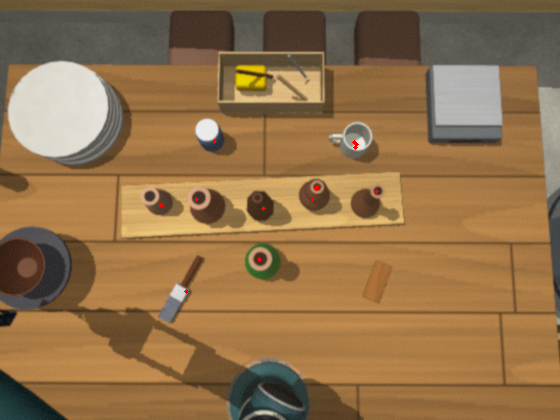

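Row on the board, in the scene picture: stick (216,232), gourd (273,218), cone, flare (339,161), squat. The green flare at (260,171) stands in front of the board and is not meant. I'll shut the fingers, rise, pass over the flare, and look from the wrist camera above both it and the gourd.

```bash
cat >> h.py <<'E'
def wray(c,px):
    K=c["mtx"];T=c["cam_to_world"]
    a=np.array([(px[0]-K[0,2])/K[0,0],(px[1]-K[1,2])/K[1,1]]);t=np.hypot(*a)
    s=np.sin(t)/t if t>1e-9 else 1
    return T[:3,3],T[:3,:3]@np.array([a[0]*s,a[1]*s,np.cos(t)])
def wz(c,px,z):
    o,d=wray(c,px);return o+d*(z-o[2])/d[2]
def look(l,n):
    c=capture("wrist");im=c["img"][:,:,::-1].copy()
    for L in l:
        for d in landmark_of(L,c)[:3]:
            p=d["pixel"];print(L,round(d["confidence"],2),np.round(p),wz(c,p,Z[L]).round(4))
            cv2.circle(im,tuple(int(round(v)) for v in p),2,(0,0,255),-1)
    cv2.imwrite(f"pics/{n}.png",im);return c
E
python3 - <<'E'
from h import *
move_gripper(0)
print(current_eef_pos(),current_eef_rot().round(2))
move_straight([.268,.62,.32],v=.2)
move_straight([.49,.16,.32],v=.3)
look(["flare_lip"],"w1")
move_straight([.52,-.10,.30],v=.25)
look(["gourd_lip","stick_lip","flare_lip"],"w2")
print(current_time(),current_eef_pos(),current_force(),current_q())
E
python3 -c "
import cv2,numpy as np
cv2.imwrite('pics/w12.png',cv2.resize(np.hstack([cv2.imread('pics/w1.png'),cv2.imread('pics/w2.png')]),(800,300),interpolation=cv2.INTER_AREA))"
```

```text
[0.26768679 0.61965332 0.2312838 ] [[ 0.4   0.92 -0.  ]
 [ 0.92 -0.4  -0.  ]
 [-0.   -0.   -1.  ]]
flare_lip 0.93 [ 97. 152.] [0.3855 0.0314 0.202 ]
flare_lip 0.74 [304. 237.] [0.5301 0.169  0.202 ]
gourd_lip 0.9 [270. 251.] [ 0.5613 -0.1228  0.182 ]
stick_lip 0.7 [115. 308.] [ 0.5449 -0.2675  0.222 ]
flare_lip 0.76 [547. 107.] [0.5311 0.1767 0.202 ]
5.5083 [ 0.52004235 -0.0989273   0.30019843] [ 0.99299457 -0.28046435  1.0235608 ] [-1.34739205e+01 -2.87219803e+00  1.04475989e+02  1.12492045e-02
  7.83816801e+01 -8.02079642e+01]
```

View pics/w12.png

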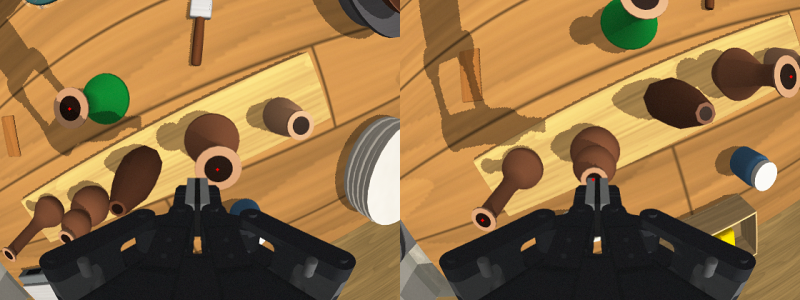

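Gourd at about (0.560, -0.120), flare at (0.530, 0.170) and stick at (0.543, -0.266). The top and wrist views agree, and the lip in each wrist crop sits where it was reported. Now I'll touch the gourd.

```bash
cat >> h.py <<'E'
def touch(x,y,z):
    move_straight([x,y,.30],v=.2)
    move_straight([x,y,z+.014],v=.08); pause(.2)
    f0=current_force()
    s=move_straight([x,y,z-.006],v=.007,stop_force=3)
    print("touch",s,current_eef_pos().round(4),(current_force()-f0).round(2),current_moment().round(2))
    move_straight([x,y,z+.008],v=.03); move_straight([x,y,.30],v=.12)
    print(current_time())
E
python3 - <<'E'
from h import *
touch(.560,-.120,.182)
move_straight([.49,.16,.30],v=.25)
c=look(["gourd_lip","flare_lip"],"w3")
t=capture("top");print([(d["pixel"],atz(t,d["pixel"],.182)) for d in landmark_of("gourd_lip",t)[:1]])
E
```

```text
touch True [ 0.56  -0.12   0.182] [-0.   -0.65  4.48] [0.02 0.06 0.02]
10.8917
gourd_lip 0.52 [ 87. 344.] [ 0.5645 -0.1208  0.182 ]
flare_lip 0.77 [312. 245.] [0.5308 0.1728 0.202 ]
flare_lip 0.75 [ 89. 153.] [0.3856 0.0341 0.202 ]
[([315.1, 187.6], array([ 0.55812369, -0.11553335,  0.182     ]))]
```

View pics/w3.png

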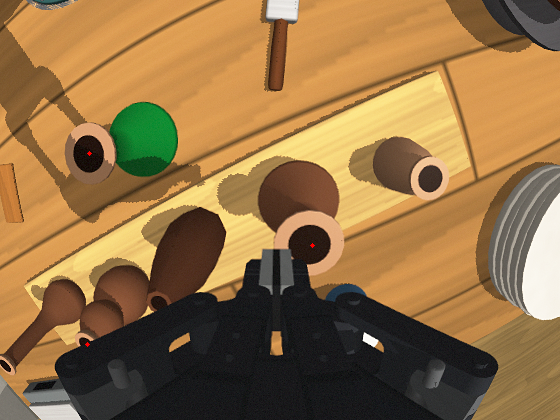

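The gourd was touched at exactly lip height with about 4.5 N, and it still stands at (87,344). The brown flare's lip is at (312,245), world (0.530, 0.172). Next come the flare and the stick.

```bash
python3 - <<'E'
from h import *
touch(.530,.172,.202)
move_straight([.49,-.23,.30],v=.25)
c=look(["gourd_lip","stick_lip","flare_lip"],"w4")
print(current_time())
E
```

```text
touch True [0.53   0.172  0.2021] [0.07 0.01 4.85] [0.05 0.06 0.04]
17.4
gourd_lip 0.58 [418. 226.] [ 0.564  -0.1197  0.182 ]
flare_lip 0.2 [267. 216.] [ 0.4942 -0.2391  0.202 ]
19.3667
```

View pics/w4.png

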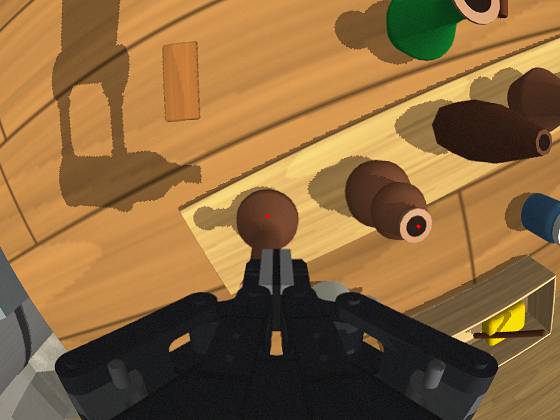

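The flare was touched at lip height with about 4.9 N. In this view the fingers hide the stick's lip (bulb at 267,216), so I'll take one look from the side before touching it.

```bash
python3 - <<'E'
from h import *
move_straight([.56,-.18,.30],v=.2)
c=look(["stick_lip"],"w5")
d=landmark_of("stick_lip",c); p=wz(c,d[0]["pixel"],.222) if d else np.zeros(3)
r=np.array([.5435,-.2655])
if np.hypot(*(p[:2]-r))<.008: r=(r+p[:2])/2
print(r)
touch(*r,.222)
move_straight([.42,-.2,.32],v=.2)
c=look(["stick_lip","gourd_lip","flare_lip"],"w6")
for n in("top","scene"):
    c=capture(n);cv2.imwrite(f"pics/{n}9.png",c["img"][:,:,::-1])
    for l in("gourd_lip","flare_lip","stick_lip"):
        print(n,l,[(np.round(d["pixel"]),atz(c,d["pixel"],Z[l]).round(4)) for d in landmark_of(l,c)[:2]])
print(current_time(),current_force().round(2))
a=[cv2.imread(f"pics/{n}.png") for n in("top0","top9","scene9","w5")]
cv2.imwrite("pics/fin.png",cv2.resize(np.vstack([np.hstack(a[:2]),np.hstack(a[2:])]),(800,600),interpolation=cv2.INTER_AREA))
E
```

```text
stick_lip 0.67 [166. 239.] [ 0.544  -0.2652  0.222 ]
[ 0.54374198 -0.26537282]
touch True [ 0.5438 -0.2654  0.2221] [-0.53 -0.1   3.55] [ 0.02 -0.01  0.03]
24.8583
stick_lip 0.6 [265. 346.] [ 0.5429 -0.2653  0.222 ]
gourd_lip 0.8 [402. 286.] [ 0.563  -0.1174  0.182 ]
flare_lip 0.61 [397. 288.] [ 0.5473 -0.127   0.202 ]
flare_lip 0.56 [471.  74.] [0.3807 0.0053 0.202 ]
top gourd_lip [(array([318., 186.]), array([ 0.5628, -0.1218,  0.182 ]))]
top flare_lip [(array([196., 196.]), array([0.5303, 0.1788, 0.202 ])), (array([260., 259.]), array([0.3784, 0.0197, 0.202 ]))]
top stick_lip []
scene gourd_lip [(array([274., 217.]), array([ 0.5539, -0.1097,  0.182 ]))]
scene flare_lip [(array([337., 160.]), array([0.5248, 0.1653, 0.202 ])), (array([258., 169.]), array([ 0.4023, -0.0072,  0.202 ]))]
scene stick_lip [(array([218., 232.]), array([ 0.5451, -0.2626,  0.222 ]))]
26.3167 [-0.8   0.52 -0.44]
```

View pics/fin.png

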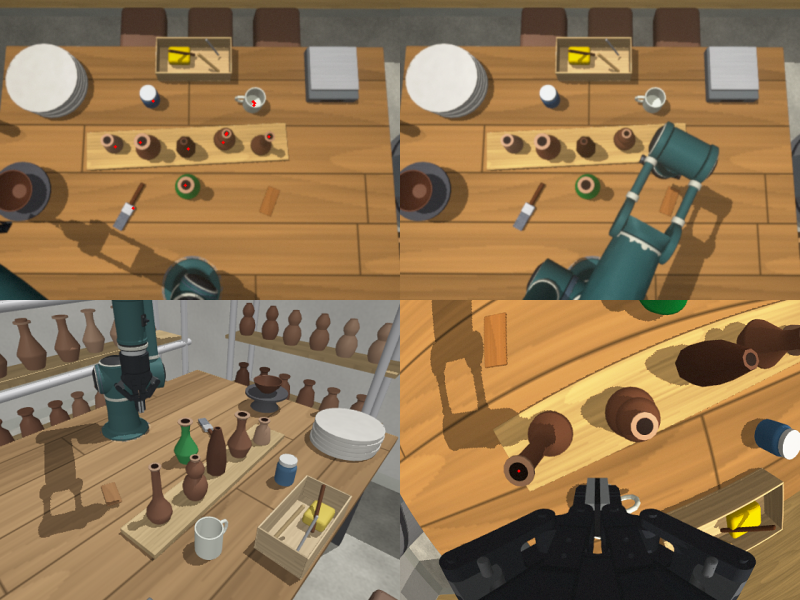

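All pots stand where they were, the arm is clear, and about 26 s have gone by. I'll hand the job in.

```bash
python3 -c "
from plant import *
sign_off()"
```

```text
the job is handed in; nothing more can be done
```

I touched the three lips with shut fingertips in the order asked (gourd, flare, stick) and handed the job in at about 26 s. The approach averaged 7 mm/s. Each touch stopped within 0.1 mm of the lip's height, reading 4.5, 4.9 and 3.6 N just after stopping; the brief impact peak was not logged.

- **Vases:** in the last pictures all three stand upright where they were. Lip positions matched the first ones to within about 5 mm, with one estimate 7 mm off, which is the networks' usual scatter.
- **Other things:** the other pots, jar, mug and brush look unmoved. So does the rib, though the arm partly hid it in the last top view. The green look-alike was left alone. The tool was 0.1 m or more above the lips at the end, touching nothing.
- **Checks that failed or disagreed:**
  - The last top view could not find the stick's lip because the arm hid it. The wrist and scene views confirmed it.
  - The "flare_lip" reports at about (0.547, -0.127) and (0.494, -0.239) were false hits on the gourd's lip and the stick's bulb.

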